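# Hold a cast drawer pull against the sprung fence for screwing

### The job

First clear the bare aluminium spare drawer pull out of the steel catch tray into the grey tote and let go of it there. Then take the blue drawer pull from the tray, stand it on the plywood jig bed, foot down on the bed, square to and centred on the pine fence, and press its face plate against the fence until the black pointers stand in the green zone, never driving them into the far red zone. Hold it steadily there as my third hand while I get the screws: finish while still holding and pressing it, and leave the tumbler, hammer and coaster alone.

Things in the scene. Friction and masses are not known exactly. Their poses are not given: they have to be found in the camera images.
- blue_pull_mid (a point): Blue cast drawer pull, T-shaped from above, standing 40 mm tall, 70 mm long in its x. Face plate (8 mm thick, 70 mm wide in y) at its +x end; behind it the web (14 mm thick in y, full height, x from -35 to +27 mm), to be gripped from above, fingers closing along y. About 150 g. Point: half-way up (20 mm), mid length and width; the plate's front is 35 mm ahead of it in +x. z up.
- bare_pull_mid (a point): Bare silvery aluminium drawer pull, the spare: same shape, size, axes and point as the blue one. It goes into the tote, lying or standing as it comes.
- tray: Sheet-steel catch tray, fixed, 250 x 180 mm outside (x, y), 22 mm tall, walls and floor 4 mm. Both pulls stand in it at the start, one behind the other along its x, about 110 mm apart; either may be the one nearer the robot. Origin: centre of its underside, z up.
- tote: Open grey plastic tote, fixed, 200 x 180 mm outside (x, y), 60 mm tall, walls and floor 5 mm. Empty at the start. Tote and tray may change sides of the bench. Origin: centre of its underside, z up.
- jig: Fixed jig: plywood bed 220 x 150 mm (x, y), 18 mm thick; its x is the pressing direction (roughly away from the robot). The pine fence slides on it along +x; the bed is free at x from -110 to 0 mm. Dark backstop, 100 mm wide, its top 63 mm above the bench, at x from 63 to 85 mm. Red/green/red scales lie on the bed on both sides of the fence. Origin: centre of the bed's underside.
- fence_face (a point): Middle of the front face of the sprung pine fence (90 mm wide in y, from 1.5 to 41.5 mm above the bed, 12 mm thick). The point moves with the fence, 20 mm above the bed; at rest it is right over the jig's origin. x is the pressing direction, as the jig's.
- fence (a joint): How far the fence is pushed back along the jig's +x, in m: 0 at rest, 0.040 at its end stop. Spring 400 N/m, no preload or catch: it pushes back when let go. Near red zone 0 to 0.015, green zone 0.015 to 0.030 (6 to 12 N), far red zone above 0.030. The black pointers at both ends of the fence, 6 mm behind its face, show this on the scales.
- tumbler: Empty glass tumbler, 70 mm across, 100 mm tall, standing beyond the work on the left. Leave alone. Origin: centre of its underside.
- hammer: Steel tack hammer with wooden handle, 250 mm long, lying beyond the jig. Leave alone.
- coaster: Round dark wooden coaster on a white ceramic tile 110 x 110 mm, 17 mm tall in all, as one piece, lying beyond the work on the right. Leave alone.

How it is judged:
On the way, in this order (a step that is already met when the one before it is completed fails the run):
1. the bare spare pull lies released in the tote (x of bare_pull_mid in the frame of tote between -0.095 and 0.095 m and y of bare_pull_mid in the frame of tote between -0.085 and 0.085 m and z of bare_pull_mid in the frame of tote between 0 and 0.055 m and contact force between each of the arm, the fingers and bare_pull below 0.2 N and linear speed of bare_pull below 0.02 m/s), for 0.2 s.
2. the blue pull is held pressed against the fence, pointers in the green zone, steadily for a second (value of joint fence between 0.0145 and 0.0305 m and contact force between blue_pull and fence between 4.5 and 14 N and contact force between the fingers and blue_pull above 1.5 N and angle between the x axis of blue_pull_mid and the x axis of jig, either way round below 0.12 rad and angle between blue_pull_mid's own z axis and vertical below 0.12 rad and linear speed of blue_pull below 0.01 m/s and y of blue_pull_mid in the frame of jig between -0.012 and 0.012 m and z of blue_pull_mid in the frame of jig between 0.033 and 0.046 m and x of blue_pull_mid in the frame of jig between -0.04 and 0 m), for 1 s.
At the end, for the whole second after the job is handed in: Bare pull at rest in the tote, released. Blue pull in the fingers, at rest, upright within 0.12 rad, foot within 8 mm of the bed, square to the jig within 0.12 rad, centred within 12 mm, pressing the fence with 4.5 to 14 N, fence travel 14.5 to 30.5 mm (green zone) (all of step 1 and all of step 2); the arm keeps its last pose, push and grip.
It fails at once if the fence is driven well into the far red zone (value of joint fence above 0.034 m).
It fails at once if the tumbler, hammer or coaster is disturbed (distance of any of tumbler, hammer, coaster from where it was at the start of the episode above 0.025 m or angle between tumbler's own z axis and vertical above 0.3 rad).
It also fails if it takes over 67 s, if anything falls off the work surface, if the arm or the gripper's body presses on something with over 40 N, if the wrist force passes 120 N, or if a joint passes its speed limit or range.

### The arm

A 6-joint arm with a two-finger parallel gripper is mounted at the origin on the work surface. World frame = base frame: x ahead of the robot, y to its left, z up, the work surface at z = 0. Lengths are in m, angles in rad, forces in N, time in s.
With the tool pointing down it reaches from about 0.325 to 0.9 m from the base axis. Payload 6.1 kg.
Tool frame: the origin (TCP) lies midway between the tips of the shut fingers; the grasp point (between the pads) lies 19 mm behind it; z points along the fingers, y is the line along which they close (so a half turn about z gives the same grasp; the last joint's range is limited). The gripper opens to 85 mm and grips with 20 to 120 N. Pads are 22 mm wide; open, the fingers measure 114 mm over their backs; the gripper's body (76 mm by 85 mm) begins 54 mm behind the grasp point. The pads swing forward as they close: fully open they stand 13 mm farther back than shut.
Start: joints at [1.099, 0.22, 1.526, -0, 1.395, -0.126], TCP at [0.212, 0.588, 0.231] pointing down, gripper open.
Joint ranges: [-2.98, 2.98], [-0.91, 2.08], [0.09, 2.57], [-1.24, 4.39], [0.2, 2.65], [-2.68, 2.68]. Speed limits (rad/s): [2.57, 2.57, 3.01, 3.14, 3.14, 3.14].

### API

Orientations are given as [roll, pitch, yaw] about the fixed x, y, z axes, in that order (R = Rz(yaw) Ry(pitch) Rx(roll)).
In Python, from plant import movep, move_l, set_joints, gripper_to, hold, inverse_kinematics, observe, get_image, get_calibration, Unreachable, job_done gives the robot as it stands. Calls block until the motion is done:
- movep(position, orientation): joint-space move of the TCP to a pose.
- move_l(position, feed=0.15, rotation=None, max_force=None): straight line of the TCP; rotation=None keeps the orientation; feed is the mean speed in m/s. With max_force (N) it stops when the force on the tool has changed by that much, and returns True; else False.
- set_joints(angles): joint-space move.
- gripper_to(opening, f_grip=None): finger opening in m; f_grip is the grip in N (None keeps the last); returns when the fingers have stopped.
- hold(seconds).
- inverse_kinematics(position, orientation): joint angles nearest the present ones, or None.
- observe(): the state.
- get_image(name): name is "scene" or "top" or "wrist"; returns (picture, depth): 384x512x3 uint8, red, green, blue; 384x512 float32, m along the optical axis (not along the pixel's ray), 0 where there is no reading.
- get_calibration(name): a dict with "intrinsics" (3x3 intrinsics, pixels), "world_from_camera" (4x4, takes a point from camera to world coordinates). Camera axes: x right, y down, z forward; pixel columns grow to the right and rows downward; lengths in m; the calibration is good to about 2 mm. A picture is of the moment at which its call begins: read the wrist's pose just before it. get_calibration takes no time and is no camera call; for the wrist camera it gives the pose at the moment of the call.
A pose or a line that the arm cannot do raises Unreachable and nothing moves.
- job_done(): hands the job in; it is judged then, once.
The state is a dict: "time_s": time; "q": joint angles; "joint_velocities": joint speeds; "joint_torque": joint torques, N m; "eef_pos": TCP position; "tcp_rot": TCP orientation; "ft_force": force on the tool from outside, world axes, zero at the start; "torque": the same for the moment, N m; "opening": finger opening in m; "grasp_force": force on a finger pad.
Only numpy, scipy, OpenCV 4.12 (cv2) and the standard library are available. Lean on these libraries where they do the work, as an engineer would, in place of code of your own. Each camera call takes 0.05 s, during which the arm holds its last target. There are 200 camera calls.

## Working session

There is one attempt and no reset: what is moved stays moved. The work goes in short steps, each a Python script; the robot and the scene stay as the last script left them, time stands still between calls to the robot, and variables do not carry over. Pictures are saved under pics/ and viewed, at most 10 in all, crops included, and the job is handed in when it is done.

```bash
ls; mkdir -p pics
python3 - <<'E'
from plant import *
import cv2, numpy as np
for n in("top","scene"):
    im,d=get_image(n); c=get_calibration(n)
    cv2.imwrite(f"pics/{n}0.png",im[:,:,::-1]); np.savez(f"{n}0.npz",im=im,d=d,K=c["intrinsics"],T=c["world_from_camera"])
    print(n,c)
s=observe();print(s)
E
```

```text
pics
top {'intrinsics': array([[463.83717439,   0.        , 258.79969139],
       [  0.        , 463.83717439, 189.7452956 ],
       [  0.        ,   0.        ,   1.        ]]), 'world_from_camera': array([[ 0.01214802, -0.9920894 ,  0.12494417,  0.45633333],
       [-0.99970663, -0.01466867, -0.01927401,  0.00286813],
       [ 0.02095431, -0.12467337, -0.99197655,  1.17962527],
       [ 0.        ,  0.        ,  0.        ,  1.        ]])}
scene {'intrinsics': array([[380.26623837,   0.        , 262.37072158],
       [  0.        , 380.26623837, 194.21805524],
       [  0.        ,   0.        ,   1.        ]]), 'world_from_camera': array([[ 0.73299587,  0.58624461, -0.34501348,  0.93035949],
       [ 0.68017536, -0.63827074,  0.36051621, -0.35481292],
       [-0.00886133, -0.49892656, -0.86659896,  0.85110545],
       [ 0.        ,  0.        ,  0.        ,  1.        ]])}
{'time_s': 0.1, 'q': array([ 1.09893042e+00,  2.21185511e-01,  1.52751755e+00,  1.34871519e-05,
        1.39470898e+00, -1.26121206e-01]), 'joint_velocities': array([-0.00022027, -0.0014595 , -0.00235226,  0.00150592,  0.0011358 ,
        0.00084604]), 'joint_torque': array([-2.62561316e-04, -4.98248076e+01, -3.90543222e+01, -1.97498402e-04,
        5.79996049e-03, -1.33537119e-05]), 'eef_pos': array([0.21156666, 0.58750851, 0.23027392]), 'tcp_rot': array([-3.13978939e+00, -2.42024128e-04,  2.79584536e+00]), 'ft_force': array([-0.00524388,  0.49977668,  0.39046934]), 'torque': array([ 0.02094466, -0.0388593 ,  0.02582933]), 'grasp_force': 0.0, 'opening': 0.08571791562777875}
```

View pics/top0.png

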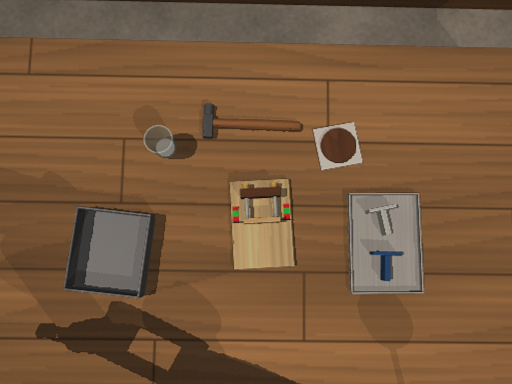

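View pics/scene0.png

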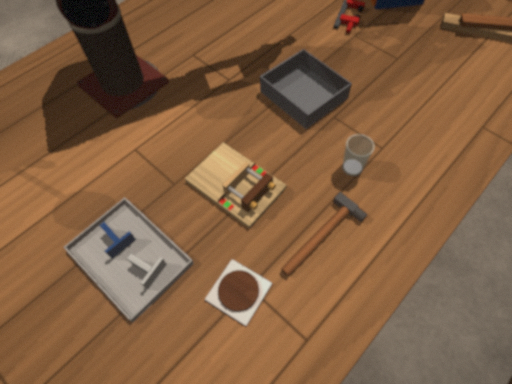

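The tray is on the right, with the blue pull near the robot (about 387,262) and the bare pull farther away (383,217). The tote is on the left (110,252), and the jig is in the middle (263,224) with its fence at row 220. Next I'll fit all the poses.

```bash
cat > h.py <<'E'
import numpy as np, cv2
from scipy.optimize import minimize
from plant import *
def cloud(d,K,T):
    v,u=np.indices(d.shape); P=np.stack([(u-K[0,2])/K[0,0]*d,(v-K[1,2])/K[1,1]*d,d],-1)
    W=P@T[:3,:3].T+T[:3,3]; W[d==0]=np.nan; return W
def proj(P,K,T):
    c=(P-T[:3,3])@T[:3,:3]; c=c@K.T; return c[:,:2]/c[:,2:]
TEE=np.array([[-35,-7],[27,-7],[27,-35],[35,-35],[35,35],[27,35],[27,7],[-35,7]])/1e3
def fit(mask,K,T,z,x0,poly=TEE,S=4):
    M=cv2.resize(mask.astype(np.float32),None,fx=S,fy=S,interpolation=cv2.INTER_LINEAR)>.5
    def cost(p):
        c,s=np.cos(p[2]),np.sin(p[2]); q=poly@np.array([[c,s],[-s,c]])+p[:2]
        uv=proj(np.c_[q,np.full(len(q),z)],K,T); r=np.zeros(M.shape,np.uint8)
        cv2.fillPoly(r,[np.round(((uv+.5)*S-.5)*16).astype(np.int32)],1,shift=4); r=r>0
        return -(r&M).sum()/max(1,(r|M).sum())
    best=None
    for a in (-.3,0,.3):
        s0=np.array([x0[0],x0[1],x0[2]+a])
        o=minimize(cost,s0,method='Nelder-Mead',options=dict(initial_simplex=s0+np.array([[0,0,0],[.012,0,0],[0,.012,0],[0,0,.2]]),xatol=1e-4,fatol=1e-4))
        if best is None or o.fun<best.fun: best=o
    return best.x,-best.fun
def rect(lx,ly): return np.array([[-1,-1],[1,-1],[1,1],[-1,1]])*[lx/2,ly/2]
def blue(im): i=im.astype(int); return (i[...,2]>i[...,0]*1.5)&(i[...,2]>40)
E
python3 - <<'E'
from h import *
f=np.load("top0.npz");im,d,K,T=[f[k] for k in("im","d","K","T")]
W=cloud(d,K,T); z=W[...,2]
v,u=np.indices(z.shape)
box=lambda a,b,c,e:(u>a)&(u<b)&(v>c)&(v<e)
hi=(z>.034)&(z<.056)
for n,b in(("bare",box(362,402,200,238)),("blue",box(362,408,245,284))):
    m=b&hi; c=np.nanmean(W[m],0); print(n,m.sum(),c,np.nanmedian(z[m]),fit(m,K,T,.044,[c[0]-.01,c[1],0]))
# jig bed
m=box(222,302,172,275)&(z>.010); c=np.nanmean(W[m],0)
print("jigfront z",np.nanmedian(z[box(240,285,228,260)]))
mj=box(222,302,225,275)&(z>.01); print(m.sum(),c,fit(m,K,T,.018,[c[0],c[1],0],rect(.22,.15)))
mf=box(235,290,205,226)&(z>.048)&(z<.066); print("fence top",mf.sum(),np.nanmean(W[mf],0),np.nanmedian(z[mf]))
mb=box(235,290,180,203)&(z>.052); c2=np.nanmean(W[mb],0);print("backstop",mb.sum(),c2,np.nanmedian(z[mb]))
m=box(60,160,200,300)&(z>.05)&(z<.075); c=np.nanmean(W[m],0); 
m2=cv2.morphologyEx(m.astype(np.uint8),cv2.MORPH_CLOSE,np.ones((3,3))); h=cv2.convexHull(np.argwhere(m2>0)[:,::-1].astype(np.int32)); mm=np.zeros(m.shape,np.uint8);cv2.fillPoly(mm,[h],1)
print("tote",c,fit(mm,K,T,.06,[c[0],c[1],0],rect(.2,.18)))
m=box(340,430,185,300)&(z>.012)&(z<.035); c=np.nanmean(W[m],0);m2=m.astype(np.uint8); h=cv2.convexHull(np.argwhere(m2>0)[:,::-1].astype(np.int32)); mm=np.zeros(m.shape,np.uint8);cv2.fillPoly(mm,[h],1)
print("tray",c,fit(mm,K,T,.022,[c[0],c[1],0],rect(.25,.18)))
E
```

```text
bare 260 [ 0.53693912 -0.3281673   0.04246659] 0.04291934929385488 (array([ 0.52837975, -0.32975604,  0.20422538]), np.float64(0.8873822109859802))
blue 265 [ 0.42621882 -0.33267882  0.04268693] 0.04291915886038877 (array([ 0.41708736, -0.33204709, -0.02147454]), np.float64(0.9119396157365051))
jigfront z 0.017073270098907023
5218 [ 0.5174397  -0.02612763  0.02333013] (array([ 0.51915498, -0.02626238,  0.06460058]), np.float64(0.9815377369598492))
fence top 206 [ 0.52682988 -0.02562751  0.05745539] 0.057967898805574514
backstop 394 [ 0.59329876 -0.02177537  0.06126454] 0.06164781783053219
tote [0.4420945  0.34514726 0.05732509] (array([ 0.44500472,  0.33989615, -0.09991722]), np.float64(0.9807191539365453))
tray [ 0.47299208 -0.33840199  0.01999975] (array([ 0.47462462, -0.33624936,  0.01651501]), np.float64(0.9825345590969007))
```

```bash
cat >> h.py <<'E'
PI=np.pi
def dn(y): return [PI,0,y]
def look(z,x0,name,r=.075,col=None):
    im,d=None,None; c=get_calibration("wrist"); im,d=get_image("wrist"); K,T=c["intrinsics"],c["world_from_camera"]
    cv2.imwrite(f"pics/{name}.png",im[:,:,::-1]); W=cloud(d,K,T)
    m=(abs(W[...,2]-z)<.008)&(np.hypot(W[...,0]-x0[0],W[...,1]-x0[1])<r)
    if col: m&=col(im)
    print(name,m.sum(),np.nanmedian(W[...,2][m]) if m.any() else None)
    return fit(m,K,T,z,x0) if m.sum()>200 else None
E
python3 - <<'E'
from h import *
movep([.50,-.33,.23],dn(.2)); print(observe()["time_s"],observe()["q"])
hold(.2)
print(look(.044,[.528,-.33,.2],"w1"))
E
```

```text
3.4583 [-7.13768033e-01  1.59937934e-01  1.59828180e+00  1.70040727e-04
  1.38339051e+00  6.55794374e-01]
w1 995 0.04391607399905245
(array([ 0.52896613, -0.33344695,  0.21719842]), np.float64(0.955990670267616))
```

View pics/w1.png

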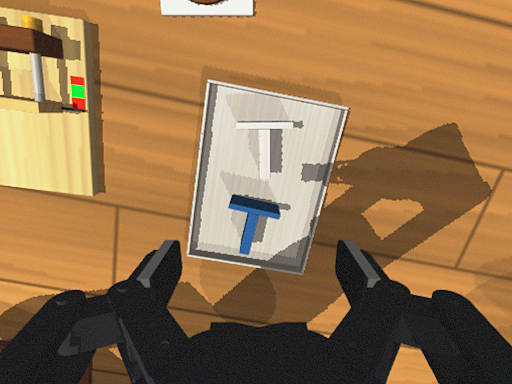

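The wrist view shows the bare pull at (265,145) and the blue at (252,220), and both fits are good. Next: grasp the bare pull and move it to the tote.

Run:
```python
from h import *
x,y,a=.529,-.3327,.215
g=np.array([x-.006*np.cos(a),y-.006*np.sin(a)])
movep([*g,.12],dn(a)); move_l([*g,.012],feed=.1,max_force=12); print(observe()["eef_pos"])
gripper_to(.0,f_grip=50); s=observe(); print(s["opening"],s["grasp_force"])
move_l([*g,.18],feed=.2); s=observe(); print(s["opening"],s["grasp_force"],s["time_s"])
movep([.44,.34,.18],dn(-.1)); s=observe();print(s["opening"],s["q"],s["time_s"])
move_l([.44,.34,.019],feed=.12,max_force=8); print(observe()["eef_pos"])
gripper_to(.06); move_l([.44,.34,.16],feed=.2); s=observe();print(s["opening"],s["time_s"])
look(.045,[.44,.34,-.1],"w2")
```

```text
[ 0.52376868 -0.33448077  0.01291668]
0.01315985296718605 49.470884799957275
0.013030212262273667 48.90918731689453 7.1083
0.013670040082809337 [ 5.14804769e-01  9.89978002e-02  1.76168096e+00 -2.22382010e-04
  1.28080766e+00  2.18660111e+00] 9.525
[0.4407276  0.34043912 0.01993199]
0.0595622841928481 12.3833
w2 1456 0.04495263413189898
```

View pics/w2.png

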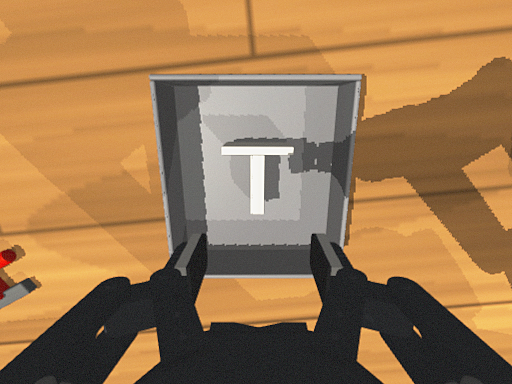

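The bare pull stands released in the tote (around 258,180). Next I'll refine the jig pose on the way, then grasp the blue pull.

Run:
```python
from h import *
gripper_to(.085)
movep([.44,-.026,.25],dn(.065)); hold(.2)
c=get_calibration("wrist"); im,d=get_image("wrist"); K,T=c["intrinsics"],c["world_from_camera"]; cv2.imwrite("pics/w3.png",im[:,:,::-1])
W=cloud(d,K,T); near=(abs(W[...,0]-.519)<.15)&(abs(W[...,1]+.026)<.11)
m=near&(abs(W[...,2]-.018)<.006); mm=np.zeros(m.shape,np.uint8); cv2.fillPoly(mm,[cv2.convexHull(np.argwhere(m)[:,::-1].astype(np.int32))],1)
print("jig",fit(mm,K,T,.018,[.519,-.026,.065],rect(.22,.15)))
m=near&(abs(W[...,2]-.0595)<.0025)&(W[...,0]<.55); P=W[m]; print("fence top",len(P),np.median(P,0)); 
m=m.astype(np.uint8); print("fencefit",fit(m>0,K,T,.0595,[.525,-.026,.065],rect(.012,.09)))
movep([.40,-.33,.23],dn(0)); hold(.2)
print(look(.044,[.417,-.333,0],"w4",col=blue), observe()["time_s"])
```

```text
jig (array([ 0.51816158, -0.02828182,  0.06670998]), np.float64(0.9903532034282639))
fence top 758 [ 0.52496746 -0.02704733  0.05954575]
fencefit (array([ 0.5247423 , -0.0281546 ,  0.07021288]), np.float64(0.9240767642786146))
w4 866 0.04401467208924148
(array([ 0.41763349, -0.33536731, -0.03531129]), np.float64(0.9065457413249212)) 15.8917
```

View pics/w3.png

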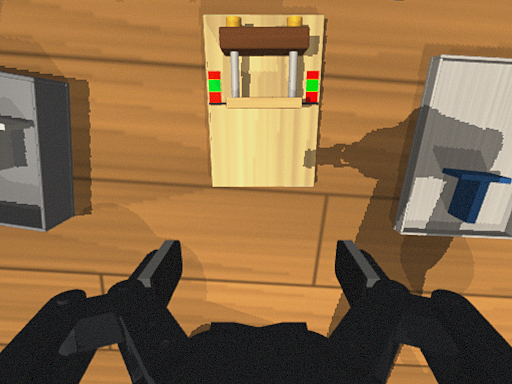

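The jig fits agree: origin about (0.518, -0.028), yaw 0.068. The fence face is at rest (row 103) and the near half of the bed is free. Now grasp the blue pull and take it over the bed.

```bash
cat >> h.py <<'E'
JO=np.array([.5182,-.0281]); JA=.068; JX=np.array([np.cos(JA),np.sin(JA)])
OFF=-.006
def J(x,z): return [*(JO+JX*(x+OFF)),z]   # TCP for pull mid at jig x
E
python3 - <<'E'
from h import *
x,y,a=.4176,-.335,-.03
g=np.array([x-.006*np.cos(a),y-.006*np.sin(a)])
movep([*g,.12],dn(a)); move_l([*g,.012],feed=.1,max_force=12); print(observe()["eef_pos"])
gripper_to(.0,f_grip=90); s=observe(); print(s["opening"],s["grasp_force"],s["eef_pos"])
move_l([*g,.16],feed=.2)
movep(J(-.065,.12),dn(JA)); hold(.3)
print("look",look(.151,[*J(-.059,0)[:2],JA],"w5",col=blue))
s=observe(); print(s["eef_pos"],s["tcp_rot"],s["ft_force"],s["opening"])
f0=s["ft_force"]
print(move_l(J(-.065,.0265),feed=.05,max_force=5)); s=observe(); print(s["eef_pos"],s["ft_force"]-f0,s["time_s"])
E
```

```text
[ 0.41208889 -0.33535674  0.0127375 ]
0.013131841555675056 88.08100819587708 [ 0.41177386 -0.33499843  0.01229728]
w5 6281 0.15165945383843366
look (array([ 0.45464986, -0.03479621,  0.06964319]), np.float64(0.8922625441153905))
[ 0.44746622 -0.03354488  0.1200518 ] [ 3.14152466e+00 -6.13136117e-05  6.68731999e-02] [ 0.61002253  0.43948412 -2.16936951] 0.01274503988329981
False
[ 0.44760592 -0.03300152  0.02677139] [-0.57542037  0.35113468 -0.12046477] 22.725
```

View pics/w5.png

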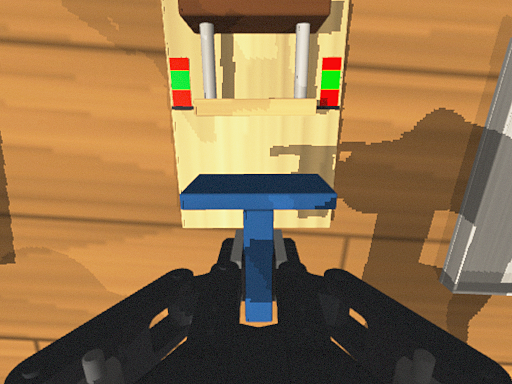

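The blue pull is held upright and centred, 6–7 mm ahead of the TCP, with the fence at rest at row 105. Now press.

Run:
```python
from h import *
JX3=np.r_[JX,0]
def st(t):
    s=observe(); print(t,((s["eef_pos"][:2]-JO)@JX-OFF).round(4),s["eef_pos"][2].round(4),(s["ft_force"]-f0)@JX3,(s["ft_force"]-f0).round(2),s["opening"],s["time_s"])
move_l(J(-.042,.0275),feed=.05); hold(.3); f0=observe()["ft_force"]; st("pre")
for x in(-.03,-.02,-.014):
    move_l(J(x,.0275),feed=.03); hold(.4); st(x)
hold(.8); st("end")
im,d=get_image("wrist"); cv2.imwrite("pics/w6.png",im[:,:,::-1])
im,d=get_image("top"); cv2.imwrite("pics/t6.png",cv2.resize(im[160:290,200:330,::-1],None,fx=4,fy=4))
```

```text
pre -0.0422 0.0275 0.0 [0. 0. 0.] 0.012892470383395834 23.6333
-0.03 -0.0302 0.0274 -0.3958318890352834 [-0.37 -0.36  0.52] 0.01294713635540643 24.5833
-0.02 -0.0205 0.0273 -4.195918662081582 [-4.15 -0.81  2.16] 0.012691049013014042 25.4667
-0.014 -0.0152 0.0271 -5.664130939747223 [-5.6 -1.1  3.2] 0.01313302104235541 26.2167
end -0.0151 0.0271 -5.894379585709776 [-5.82 -1.36  2.42] 0.012597755971965788 27.0167
```

View pics/w6.png

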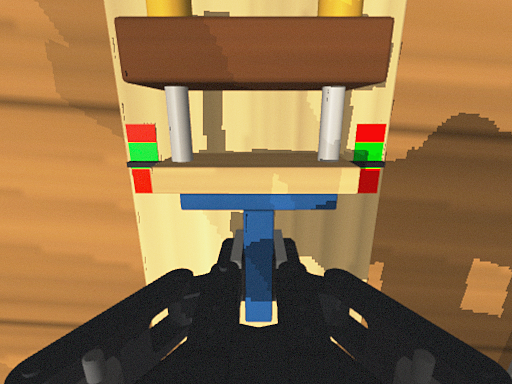

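The pull is square and centred on the fence. The pointers are right at the near-red/green border (row 162) with about 5.8 N, so it needs about 7 mm more.

Run:
```python
from h import *
s0=observe(); f0=s0["ft_force"]; JX3=np.r_[JX,0]
for x in(-.0105,-.0065):
    move_l(J(x,.0275),feed=.02); hold(.5); s=observe()
    print(x,(s["eef_pos"][:2]-JO)@JX-OFF,s["eef_pos"][2],(s["ft_force"]-f0)@JX3-5.9,s["opening"],s["time_s"])
hold(1.5)
F=[]
for _ in range(8): hold(.05); F.append((observe()["ft_force"]-f0)@JX3-5.9)
print(np.mean(F),np.std(F))
im,d=get_image("wrist"); cv2.imwrite("pics/w7.png",im[:,:,::-1])
```

```text
-0.0105 -0.012005536489694385 0.027013412395915735 -6.317418342449354 0.012903517356741412 27.9417
-0.0065 -0.008374684202242796 0.02694363816491848 -9.028057085628657 0.012814224191317945 28.7917
-9.04284876692945 0.3621948398202284
```

View pics/w7.png

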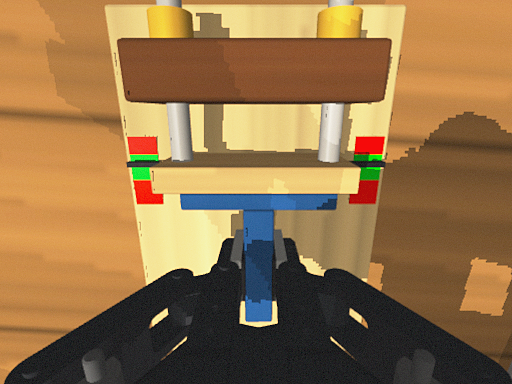

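The pointers (row 163) stand mid-green at about 9 N, with the pull square, centred and steady, so I'm handing it in.

```bash
python3 -c "
from plant import *
hold(.5); print(job_done())"
```

```text
the job is handed in; nothing more can be done
None
```

I handed the job in at about 31 s with the bare pull released in the tote and the blue pull held square and centred, pressing the fence at about 9 N with the pointers mid-green; the hand-in call gave no verdict.

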